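# Draw the small flange tight with its cam lock

### The arm

A 6-joint arm with a two-finger parallel gripper is mounted at the origin on the work surface. World frame = base frame: x ahead of the robot, y to its left, z up, the work surface at z = 0. Lengths are in mm, angles in rad, forces in N, time in s.
With the tool pointing down it reaches from about 275 to 850 mm from the base axis. Payload 19 kg.
Tool frame: the origin (TCP) lies at the very end of the fingers, on their centre line; the grasp point (between the pads) lies 19 mm behind it (robot.pinch_z is the distance from the TCP to the grasp point, in mm); z points along the fingers, y is the line along which they close (so a half turn about z gives the same grasp; the last joint's range is limited). The gripper opens to 85 mm and grips with 20 to 120 N. Pads are 22 mm wide; open, the fingers measure 114 mm over their backs; the gripper's body (76 mm by 85 mm) begins 54 mm behind the grasp point. The pads swing forward as they close: fully open they stand 13 mm farther back than shut.
Start: joints at [-0.134, 0.15, 1.437, -0, 1.554, -0.134], TCP at [574.97, -0.016, 231.267] pointing down, gripper open.
Joint ranges: [-2.8, 2.8], [-0.68, 2.1], [0.12, 2.68], [-1.39, 4.53], [0.16, 2.79], [-2.81, 2.81]. Speed limits (rad/s): [1.89, 1.89, 2.22, 3.01, 3.01, 3.01].

### API

Orientations are given as a unit quaternion [x, y, z, w].
In Python, from station import robot, state, cams, job gives the robot as it stands. The module is installed in compiled form; this text tells all that it offers. Calls block until the motion is done:
- robot.reach(position, orientation): joint-space move of the TCP to a pose.
- robot.servo_line(position, max_speed=150, rotation=None): straight line of the TCP; rotation=None keeps the orientation; max_speed is the mean speed in mm/s.
- robot.move_joints(angles): joint-space move.
- robot.move_gripper(opening, force=None): finger opening in mm; force is the grip in N (None keeps the last); returns when the fingers have stopped.
- robot.hold(seconds).
- robot.inverse_kinematics(position, orientation): joint angles nearest the present ones, or None.
- state(): the state.
- cams.read_camera(name): name is "scene" or "side" or "wrist"; returns the picture (384x512x3 uint8, red, green, blue); there is no depth.
- cams.calibration(name): a dict with "fx", "fy", "cx", "cy" (pixels), "pose" (4x4, takes a point from camera to world coordinates). Camera axes: x right, y up, looking along -z (the intrinsics and any distortion apply to the point x, -y, -z); pixel columns grow to the right and rows downward; lengths in mm; the calibration is good to about 2 mm. A picture is of the moment at which its call begins: read the wrist's pose just before it. calibration takes no time and is no camera call; for the wrist camera it gives the pose at the moment of the call.
A pose or a line that the arm cannot do raises robot.MotionError and nothing moves.
- job.finish_job(): hands the job in; it is judged then, once.
The state is a dict: "time_s": time; "joints": joint angles; "qvel": joint speeds; "joint_torque": joint torques, N m; "tool_pos": TCP position; "tcp_rot": TCP orientation; "wrist_force": force on the tool from outside, world axes, zero at the start; "torque": the same for the moment, N m; "gripper_width": finger opening in mm; "grip_force": force on a finger pad.
Only numpy, scipy, OpenCV 4.12 (cv2) and the standard library are available. Lean on these libraries where they do the work, as an engineer would, in place of code of your own. Each camera call takes 0.05 s, during which the arm holds its last target. There are 200 camera calls.

### The job

Two cam locks are bolted to the shelf; one of them carries the small round blank flange, standing a little off its port. Close that lock: swing its crank post anticlockwise (seen from above) from where it stands through about half a turn to its stop, so that the hook draws the bolt fully in and the flange sits tight on its gasket, then let go. Leave the spare cam lock, the one with no flange, as it is.

Things in the scene. Friction and masses are not known exactly. Their poses are not given: they have to be found in the camera images.
- cam_axis (a point): Point on the upright turning axis of the cam of the lock to close, 45 mm above the shelf. The cam is a steel disc, 100 mm diameter, top 40 mm above the shelf, with a dark spiral hook slot, on an aluminium base plate 270 x 100 mm. Axes: x along the draw bolt from cam to port, y left of it, z up. A port block (80 mm wide, 100 mm high) stands 105 to 125 mm along +x, its tube stub reaching back to 80 mm.
- cam_post (a point): Middle of the crank post of the lock to close: an upright black round sleeve, 16 mm diameter, from 44 to 100 mm above the shelf (this point at 72), 55 mm from the turning axis on a lug of the cam whose top is at 40 mm. The sleeve spins freely on its pin, so it can be held with a fixed hand orientation while led round. Leading it takes about 2 N.
- cam (a joint): Angle of that cam, rad: 0 = open, post on the +y side of cam_axis; grows anticlockwise seen from above, the post passing the -x side (away from the port), to the hard stop at 3.14, post on the -y side. Starts between 0 and 0.4. Friction holds it where it is left.
- draw_bolt (a joint): Travel of the draw bolt with the small blank flange (upright steel disc, 75 mm diameter, 8 mm thick, top 100 mm above the shelf, beyond the port block), m: 0 = out, a 16 mm gap to the copper gasket on the port; 0.016 = fully in, flange tight on its gasket. Follows the cam, 5.1 mm per rad.
- spare_post (a point): Middle of the crank post of the spare cam lock, which must not be turned: the same kind of lock and post (72 mm above the shelf, 55 mm from its own turning axis), but with no flange on its carriage and no gasket.

How it is judged:
By the outcome, as a careful person would: the job done as asked, in the order asked, and still so for the second after the job is handed in, with the robot touching nothing.
It also fails if it takes over 38 s, if anything falls off the work surface, if the arm or the gripper's body presses on something with over 40 N, if the wrist force passes 120 N, or if a joint passes its speed limit or range.

## Working session

There is one attempt and no reset: what is moved stays moved. The work goes in short steps, each a Python script; the robot and the scene stay as the last script left them, time stands still between calls to the robot, and variables do not carry over. Pictures are saved under pics/ and viewed, at most 10 in all, crops included, and the job is handed in when it is done.

```bash
mkdir -p pics; python3 - <<'E'
from station import robot,state,cams,job
import cv2,numpy as np
for n in("scene","side"):
    cv2.imwrite(f"pics/{n}0.png",cams.read_camera(n)[:,:,::-1])
for n in("scene","side","wrist"):
    c=cams.calibration(n);print(n,{k:(np.round(v,3).tolist() if not isinstance(v,str) else v) for k,v in c.items()})
s=state();print(s["time_s"],s["tcp_rot"],s["gripper_width"])
E
```

```text
scene {'fx': 418.76, 'fy': 418.76, 'cx': 255.758, 'cy': 190.943, 'pose': [[-0.013, -0.677, 0.736, 1263.892], [1.0, -0.002, 0.016, 50.479], [-0.01, 0.736, 0.677, 749.648], [0.0, 0.0, 0.0, 1.0]]}
side {'fx': 447.063, 'fy': 447.063, 'cx': 254.235, 'cy': 192.588, 'pose': [[-0.87, 0.326, -0.37, 191.527], [-0.493, -0.577, 0.651, 646.687], [-0.001, 0.749, 0.663, 705.358], [0.0, 0.0, 0.0, 1.0]]}
wrist {'fx': 301.002, 'fy': 301.002, 'cx': 260.127, 'cy': 192.029, 'pose': [[1.0, 0.001, 0.002, 575.597], [-0.002, 0.964, 0.267, 67.993], [-0.001, -0.267, 0.964, 374.621], [0.0, 0.0, 0.0, 1.0]]}
0.1 [ 7.07118167e-01  7.07095196e-01 -3.10565476e-04 -4.30277134e-04] 85.01505916974246
```

View pics/scene0.png

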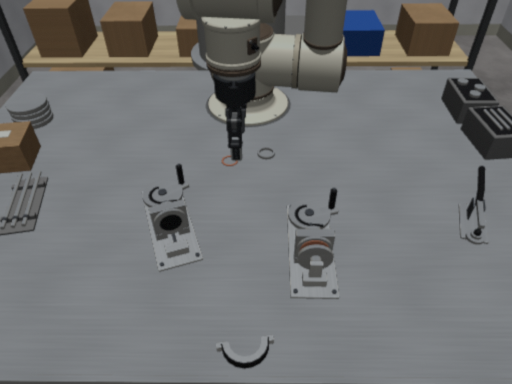

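View pics/side0.png

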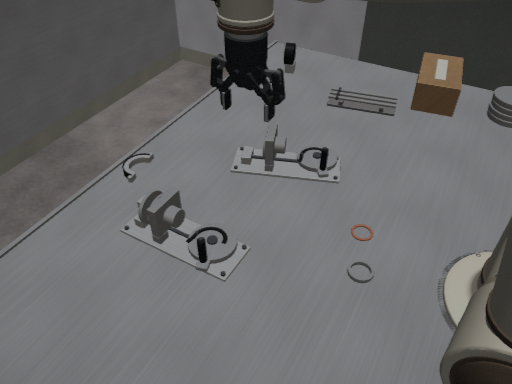

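The lock with the flange is at scene (312,215) and side (210,240). The spare is at scene (170,195) and side (320,158). I'll enlarge both views of the first lock for exact pixels.

```bash
python3 - <<'E'
import cv2,numpy as np
a=cv2.imread("pics/scene0.png")[180:300,270:350]; b=cv2.imread("pics/side0.png")[180:280,115:255]
a=cv2.resize(a,None,fx=5,fy=5,interpolation=2)[:600]; b=cv2.resize(b,None,fx=5,fy=5,interpolation=2)
cv2.imwrite("pics/ca.png",a);cv2.imwrite("pics/cb.png",b)
E
```

```text
(no output)
```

View pics/ca.png

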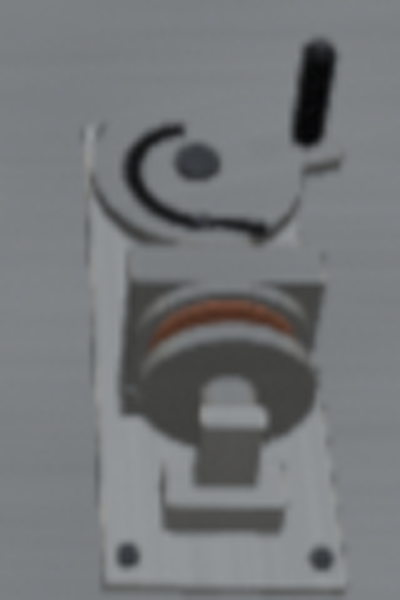

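View pics/cb.png

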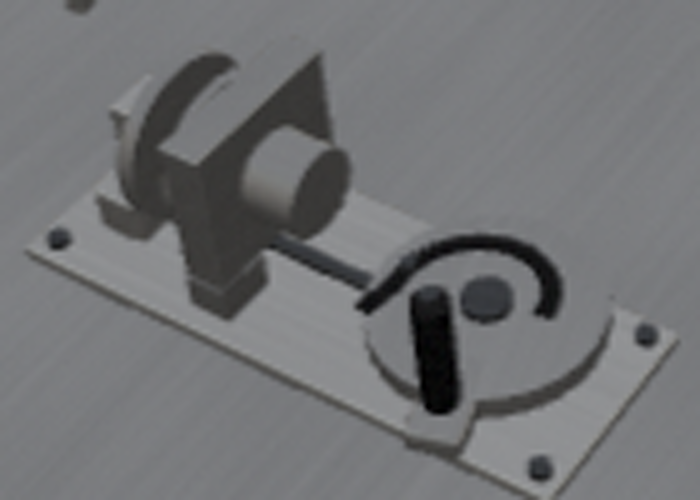

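```bash
cat >h.py <<'E'
from station import robot,state,cams,job
import numpy as np
def ray(n,u,v):
    c=cams.calibration(n);P=np.array(c["pose"])
    d=P[:3,:3]@[(u-c["cx"])/c["fx"],-(v-c["cy"])/c["fy"],-1];return P[:3,3],d/np.linalg.norm(d)
def tri(a,b):
    A=0;B=0;R=[ray(*a),ray(*b)]
    for p,d in R:
        M=np.eye(3)-np.outer(d,d);A=A+M;B=B+M@p
    x=np.linalg.solve(A,B);return x,[np.linalg.norm((np.eye(3)-np.outer(d,d))@(x-p)) for p,d in R]
def atz(n,u,v,z):
    p,d=ray(n,u,v);return p+d*(z-p[2])/d[2]
E
python3 - <<'E'
from h import *
S=lambda u,v:("scene",u/5+270,v/5+180)
D=lambda u,v:("side",u/5+115,v/5+180)
np.set_printoptions(precision=1,suppress=True)
for k,a,b in[("hub",(197,161),(487,299)),("mid",(313,92),(436,350)),("top",(319,44),(431,294)),("bolt",(321,558),(60,238))]:print(k,*tri(S(*a),D(*b)))
for z in(8,12):print(z,atz(*S(321,558),z),atz(*S(127,556),z),atz(*D(60,238),z),atz(*D(540,468),z),atz(*D(646,335),z))
print("hub45",atz(*S(197,161),42),atz(*D(487,299),42))
print("sp",tri(("scene",180,174),("side",324,158)), tri(("scene",163,195),("side",317.5,156)))
E
```

```text
hub [565.6 160.4  40.8] [np.float64(1.3050770680645145), np.float64(1.3050770680644463)]
mid [550.6 213.6  71.6] [np.float64(1.121863647946591), np.float64(1.121863647946656)]
top [550.4 213.  101.8] [np.float64(1.1204894408310548), np.float64(1.1204894408311181)]
bolt [764.2 197.8   8.7] [np.float64(1.34820355574623), np.float64(1.3482035557461411)]
8 [764.5 199.1   8. ] [764.  118.9   8. ] [764.3 196.1   8. ] [516.3 199.2   8. ] [515.2 119.4   8. ]
12 [767.2 198.3  12. ] [766.7 118.5  12. ] [761.  198.6  12. ] [514.4 201.7  12. ] [513.4 122.4  12. ]
hub45 [567.8 161.2  42. ] [564.5 159.9  42. ]
sp (array([ 462.9, -158.2,   73. ]), [np.float64(2.076001214436985), np.float64(2.076001214436888)]) (array([ 496.8, -202.8,   34.9]), [np.float64(4.563569740064023), np.float64(4.563569740064089)])
```

```bash
python3 - <<'E'
from h import *
np.set_printoptions(precision=2,suppress=True)
q=[.70710678,.70710678,0,0]
robot.move_gripper(55,30)
robot.reach([550.5,213.3,125],q)
robot.servo_line([550.5,213.3,58],120)
s=state();print(s["time_s"],s["tool_pos"],s["wrist_force"])
robot.move_gripper(0,30);robot.hold(.2)
s=state();print(s["time_s"],s["tool_pos"],s["wrist_force"],s["gripper_width"],s["grip_force"],s["joints"])
import cv2
cv2.imwrite("pics/w1.png",cams.read_camera("wrist")[:,:,::-1])
E
```

```text
2.1667 [550.99 213.11  58.73] [ 0.69  0.12 -1.35]
2.8 [550.79 213.49  58.67] [-1.87  0.25  6.03] 15.066019345381365 29.349703788757324 [0.24 0.3  1.62 0.   1.22 0.24]
```

View pics/w1.png

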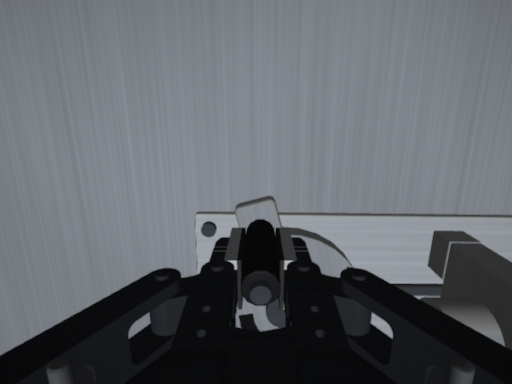

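The wrist view shows the post at (260,265), centred between the pads. Next I lead it round in short chords with radial force feedback and a force abort.

```bash
python3 - <<'E'
from h import *
np.set_printoptions(precision=1,suppress=True)
C=np.array([565.6,160.]);R=55.;a=0.275;off=np.zeros(2)
f0=state()["wrist_force"][:2].copy()
while a<3.0:
    a=min(a+.15,3.0);r=np.array([-np.sin(a),np.cos(a)])
    robot.servo_line([*(C+R*r+off),58],60)
    s=state();f=s["wrist_force"][:2]-[0,0];fr=f@r;ft=f@[-np.cos(a),-np.sin(a)]
    p=s["tool_pos"][:2]-C
    print(round(s["time_s"],2),round(a,2),"act",round(np.arctan2(-p[0],p[1])%6.28,2),"R",round(np.hypot(*p),1),"fr %.1f ft %.1f"%(fr,ft),s["wrist_force"],off,round(s["gripper_width"],1))
    if np.hypot(fr,ft)>30:print("stop");break
    if abs(fr)>3:off+=np.clip(.1*fr,-1,1)*r
E
```

```text
3.13 0.43 act 0.42 R 55.4 fr 4.4 ft 1.0 [-2.7  3.6  6. ] [0. 0.] 15.1
3.42 0.58 act 0.57 R 55.6 fr 1.9 ft 1.4 [-2.2  0.9  7.3] [-0.2  0.4] 15.3
3.7 0.73 act 0.72 R 55.6 fr 3.4 ft 0.7 [-2.8  2.1  7.1] [-0.2  0.4] 15.2
3.98 0.88 act 0.87 R 55.6 fr 0.7 ft 1.9 [-1.8 -1.   5.8] [-0.4  0.7] 15.4
4.27 1.03 act 1.02 R 55.6 fr 2.5 ft 0.7 [-2.5  0.7  7.4] [-0.4  0.7] 15.3
4.55 1.18 act 1.17 R 55.6 fr 2.8 ft 0.8 [-2.9  0.3  8.4] [-0.4  0.7] 15.0
4.83 1.32 act 1.32 R 55.6 fr 2.7 ft 1.4 [-2.9 -0.7  9.8] [-0.4  0.7] 15.2
5.12 1.47 act 1.47 R 55.5 fr 4.3 ft 1.5 [-4.4 -1.1  8.2] [-0.4  0.7] 15.4
5.4 1.62 act 1.62 R 55.5 fr 1.4 ft 1.4 [-1.3 -1.5  6.8] [-0.8  0.7] 15.2
5.68 1.77 act 1.77 R 55.4 fr 2.0 ft 0.9 [-1.8 -1.3  7.3] [-0.8  0.7] 15.5
5.97 1.92 act 1.92 R 55.4 fr 1.7 ft 1.9 [-1.  -2.4  7.8] [-0.8  0.7] 15.1
6.25 2.07 act 2.07 R 55.3 fr 3.0 ft 1.9 [-1.7 -3.1  6.7] [-0.8  0.7] 15.0
6.53 2.22 act 2.22 R 55.2 fr 2.6 ft 1.4 [-1.2 -2.7  8.3] [-0.8  0.7] 15.5
6.82 2.37 act 2.37 R 55.0 fr 3.2 ft 1.9 [-0.9 -3.6  7.9] [-0.8  0.7] 15.2
7.1 2.52 act 2.52 R 55.0 fr 0.8 ft 1.3 [ 0.6 -1.4  6.7] [-1.1  0.5] 15.5
7.38 2.67 act 2.67 R 54.9 fr 0.2 ft 1.5 [ 1.2 -0.8  7.3] [-1.1  0.5] 15.4
7.67 2.82 act 2.82 R 54.8 fr 1.4 ft 1.4 [ 0.9 -1.7  7.2] [-1.1  0.5] 15.4
7.95 2.97 act 2.97 R 54.7 fr 0.9 ft 1.9 [ 1.7 -1.2  7. ] [-1.1  0.5] 14.9
8.2 3.0 act 2.99 R 54.7 fr 1.0 ft -0.2 [-0.3 -0.9  7.4] [-1.1  0.5] 15.6
```

```bash
python3 - <<'E'
from h import *
import cv2
np.set_printoptions(precision=1,suppress=True)
C=np.array([564.5,160.5]);R=55.;a=3.0
while a<3.32:
    a+=.02;r=np.array([-np.sin(a),np.cos(a)])
    robot.servo_line([*(C+R*r),58],30);robot.hold(.1)
    s=state();f=s["wrist_force"]
    print(round(s["time_s"],2),round(a,2),s["tool_pos"],f,round(s["gripper_width"],1))
    if np.hypot(*f[:2])>18:print("stop");break
robot.move_gripper(45);robot.hold(.2)
p=s["tool_pos"]
robot.servo_line([p[0],p[1],130],120)
robot.reach([420,80,300],[.70710678,.70710678,0,0])
print(state()["time_s"])
a=cams.read_camera("scene")[180:300,250:370,::-1];b=cams.read_camera("side")[170:290,115:255,::-1]
cv2.imwrite("pics/e.png",np.hstack([cv2.resize(x,None,fx=3,fy=3,interpolation=2) for x in(a,b)]))
E
```

```text
8.55 3.02 [558.1 105.8  58.7] [ 0.6 -1.7  7.5] 15.3
8.9 3.04 [559.2 105.7  58.6] [-0.6 -2.5  8.1] 15.1
9.25 3.06 [560.3 105.6  58.7] [ 0.1 -2.   8.6] 15.2
9.6 3.08 [561.4 105.5  58.6] [-1.4 -1.4  6.4] 15.4
9.95 3.1 [562.5 105.5  58.7] [ 0.1 -1.9  7.7] 15.5
10.3 3.12 [563.6 105.4  58.6] [-0.4 -2.7  8.5] 15.0
10.65 3.14 [564.4 105.4  58.6] [-3.9 -2.2  8.4] 15.2
11.0 3.16 [564.7 105.4  58.6] [-11.5  -2.5  15.1] 15.0
11.35 3.18 [564.9 105.4  58.5] [-18.7  -2.9  19.5] 15.4
stop
13.5917
```

View pics/e.png

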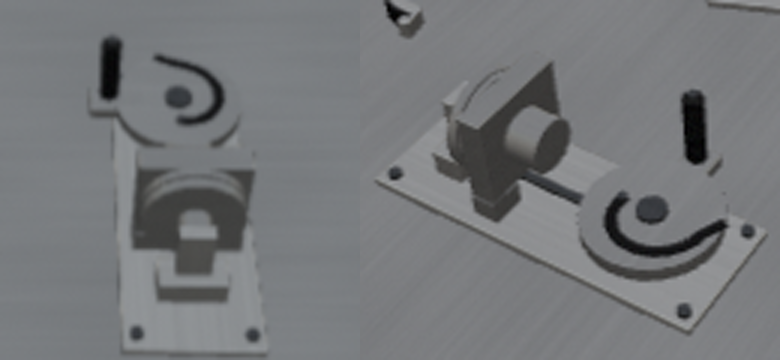

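The post now stands on the -y side, at (110,68) in the scene half of the picture. The gap at the flange (195,195) is closed, and the hard stop showed as a force rise of about 19 N.

```bash
python3 -c "
from station import job
print(job.finish_job())"
```

```text
the job is handed in; nothing more can be done
None
```

The flanged cam lock is closed: I led its post round to the hard stop, the flange is drawn in with no gap visible, and I let go and handed the job in at about 14 s, with the spare lock untouched.

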